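Tighten a pendant clamp in the bench jig

TASK

Set the clamp with the oblong foot fully down into the pocket of the wooden bench jig, which keeps it from spinning, and there turn its red wing screw clockwise until the wing stands square across the clamp. Let go and leave it seated in the jig; do not move the round-footed clamp.

Things in the scene. Friction and masses are not known exactly. Their poses are not given: they have to be found in the camera images.
- clamp: Loose pendant clamp, 340 g: aluminium foot 90 x 40 x 28 mm (long along x), dark bar on it (top 32 mm up), brass disc at +x. Origin: centre of underside, z up, on the screw's axis. Upright red wing on that axis, 46 mm long, 14 thick, 42 to 70 mm above the origin, white line on top: grip it across its thickness, lift the clamp by it. The foot spins with the screw unless the jig braces it.
- wing (a joint): Turn of the clamp's wing to its foot, rad: 0 is along the clamp's x, growing clockwise from above (wing direction = clamp yaw minus this). Starts 0.5 to 0.9; 1.57 is square across; stops at 1.62. Steady friction of 0.12 N m holds it, so the clamp can be carried and turned by the wing.
- jig: Wooden jig fixed to the bench, 134 x 84 x 30 mm (long along x), with an open oblong pocket 106 x 56 mm: dark floor 8 mm above the underside, pale rim 30 mm above it. Origin: centre of underside, z up, at the pocket's middle. The clamp's foot goes in either way round with 8 mm to spare each side, so it can yaw about 11 degrees before the walls brace it.
- round_clamp: Another clamp with the same red wing and heights on a round foot 84 mm across, too big for the pocket; loose, not to be moved. Origin: centre of underside, z up.
Mind the look-alikes: they are no part of the job. What is shaped like the clamp but green or purple is not meant.

How it is judged (in metres and radians):
On the way, in this order (a step that is already met when the one before it is completed fails the run):
1. the oblong clamp sits down in the jig's pocket (horizontal distance between clamp and jig below 0.016 m and z of clamp in the frame of jig below 0.012 m and angle between clamp's own z axis and vertical below 0.08 rad), for 0.2 s.
2. its wing is turned square across while it is in the pocket (value of joint wing above 1.35 rad and horizontal distance between clamp and jig below 0.016 m and z of clamp in the frame of jig below 0.012 m), for 0.2 s.
At the end, for the whole second after the job is handed in: The oblong clamp rests on the floor of the jig's pocket (within 4 mm of height, 16 mm of centre, upright within 4.5 degrees), at rest, its wing turned to 1.35 rad or more (square across within about 13 degrees), and the round-footed clamp is within 20 mm of where it stood (all of step 2 and angle between clamp's own z axis and vertical below 0.08 rad and linear speed of clamp below 0.02 m/s and distance of round_clamp from where it was at the start of the episode below 0.02 m); the robot touches nothing.
It fails at once if the round-footed clamp is moved by more than 20 mm (distance of round_clamp from where it was at the start of the episode above 0.02 m).
It also fails if it takes over 38 s, if anything falls off the work surface, if the arm or the gripper's body presses on something with over 40 N, if the wrist force passes 120 N, or if a joint passes its speed limit or range.

ROBOT

A 6-joint arm with a two-finger parallel gripper is mounted at the origin on the work surface. World frame = base frame: x ahead of the robot, y to its left, z up, the work surface at z = 0. Lengths are in mm, angles in rad, forces in N, time in s.
With the tool pointing down it reaches from about 400 to 925 mm from the base axis. Payload 12.5 kg.
Tool frame: the origin (TCP) lies midway between the tips of the shut fingers; the grasp point (between the pads) lies 19 mm behind it (env.grip_depth is the distance from the TCP to the grasp point, in mm); z points along the fingers, y is the line along which they close (so a half turn about z gives the same grasp; the last joint's range is limited). The gripper opens to 95 mm and grips with 3 to 60 N. Pads are 20 mm wide; open, the fingers measure 119 mm over their backs; the gripper's body (75 mm by 180 mm) begins 59 mm behind the grasp point.
Start: joints at [-1.343, 0.491, 1.559, -0, 1.092, -0.106], TCP at [204.796, -590.516, 178.061] pointing down, gripper open.
Joint ranges: [-3.1, 3.1], [-0.84, 2.19], [0.05, 2.79], [-1.13, 4.28], [0.06, 2.93], [-2.69, 2.69]. Speed limits (rad/s): [2.22, 2.22, 2.79, 3.14, 3.14, 3.14].

INTERFACE

Orientations are given as [roll, pitch, yaw] about the fixed x, y, z axes, in that order (R = Rz(yaw) Ry(pitch) Rx(roll)).
In Python, from cell import monitor, viewer, order, env gives the robot as it stands.
- The arm moves only by the tool move_arm, never from a script. Its argument "moves" is one flat list of numbers, 4 for each row, row after row: the shift along the tool's x, y, z normalised to -1 to 1, where 1 is 0.15 m, then the turn about the tool's z normalised to -1 to 1, where 1 is pi/2 rad. A call has 1 to 10 rows; each row shifts and turns the commanded pose from where the row before left it, along the tool's axes as they then stand; what a row does not reach is not made up. A row lasts 1/8 s, in which the tool goes at most 62.5 mm and 10.7 degrees, less where a joint would pass 70% of its speed; a pose out of reach is approached as far as the arm can. A call with a number of a shift or a turn outside -1 to 1 is refused whole. A call with a gripper value outside its range is refused whole. "claw" is the finger opening in mm, from 0 to 95.1, set as the call begins (left out, the last holds). The fingers move at their own pace and stop on an object; the grip force is fixed at half the most. Time passes only in rows, so rows that do not move let the fingers close. It gives the time, the measured TCP pose, the force, the opening and the grip force at its end, in the units of the state.
- monitor.state(): the state, without advancing time (a new reading comes with each control period).
- viewer.read_camera(name): name is "side" or "top" or "wrist"; returns the picture (420x560x3 uint8, red, green, blue); there is no depth.
- viewer.camera_info(name): a dict with "K" (3x3 intrinsics, pixels), "dist_coeffs" ([k1, k2, p1, p2, k3] as OpenCV has them; the pictures are not rectified), "camera_from_world" (4x4, takes a point from world to camera coordinates). Camera axes: x right, y down, z forward; pixel columns grow to the right and rows downward; lengths in mm; the calibration is good to about 2 mm. A picture is of the moment at which its call begins: read the wrist's pose just before it. camera_info takes no time and is no camera call; for the wrist camera it gives the pose at the moment of the call.
- order.job_done(): hands the job in; it is judged then, once.
The state is a dict: "t": time; "joints": joint angles; "qvel": joint speeds; "tau": joint torques, N m; "eef_pos": TCP position; "tcp_rot": TCP orientation; "ft_force": force on the tool from outside, world axes, zero at the start; "moment": the same for the moment, N m; "opening": opening from 0.0 (shut) to 1.0 (fully open); "grip_force": force on a finger pad.
Only numpy, scipy, OpenCV 4.12 (cv2) and the standard library are available. Lean on these libraries where they do the work, as an engineer would, in place of code of your own. Each camera call takes 0.05 s, during which the arm holds its last target. There are 200 camera calls.

## Working session

There is one attempt and no reset: what is moved stays moved. The work goes in short steps, Python scripts to look and compute and a tool call to move; the robot and the scene stay as the last step left them, time stands still between calls to the robot, and variables do not carry over. Pictures are saved under pics/ and viewed, at most 10 in all, crops included, and the job is handed in when it is done.

Besides the shell and the picture viewer there is one more tool, called after "Emit:" as name(argument=value, ...), one argument or row to a line, values as JSON. move_arm: Moves the arm, as the interface text tells. Scaled input: -1 to 1 covers 0.15 m each way for a shift and pi/2 rad each way for a turn. Its arguments: {"type":"object","properties":{"moves":{"type":"array"},"claw":{"type":"number"}},"required":["moves"]}

```bash
ls; mkdir -p pics
python3 - <<'E'
from cell import monitor, viewer, order, env
import cv2,numpy as np
for n in ["top","side"]:
    im=viewer.read_camera(n); cv2.imwrite(f"pics/{n}0.png",im[:,:,::-1])
    i=viewer.camera_info(n); print(n,np.round(i["K"],1).tolist(),i["dist_coeffs"],np.round(i["camera_from_world"],3).tolist())
print(monitor.state())
E
```

```text
pics
top [[511.1, 0.0, 276.1], [0.0, 511.1, 203.1], [0.0, 0.0, 1.0]] [-0.10949594  0.          0.          0.          0.        ] [[0.018, -1.0, -0.003, 31.674], [-0.992, -0.017, -0.121, 449.663], [0.121, 0.005, -0.993, 1036.143], [0.0, 0.0, 0.0, 1.0]]
side [[502.8, 0.0, 289.2], [0.0, 502.8, 208.5], [0.0, 0.0, 1.0]] [0.03658203 0.         0.         0.         0.        ] [[-0.759, -0.651, 0.002, 366.894], [-0.505, 0.588, -0.632, 253.697], [0.41, -0.481, -0.775, 804.235], [0.0, 0.0, 0.0, 1.0]]
{'t': 0.1, 'joints': array([-1.34261891e+00,  4.91496620e-01,  1.55944254e+00, -1.09953124e-05,
        1.09168012e+00, -1.05603193e-01]), 'qvel': array([ 0.00183661, -0.0006861 , -0.00224908,  0.00121881, -0.00077898,
        0.00037219]), 'tau': array([ 4.78683374e-03, -6.13620615e+01, -2.58607543e+01,  6.94253622e-02,
        4.70460684e-02, -7.75748822e-05]), 'eef_pos': array([ 204.71521984, -590.23237189,  177.50324688]), 'tcp_rot': array([-3.14057073e+00, -9.85150892e-05,  3.33785629e-01]), 'ft_force': array([-0.75248754,  0.42555986,  0.15742922]), 'moment': array([-0.02236601,  0.02401143, -0.02298117]), 'grip_force': 0.0, 'opening': 0.9992541439004028}
```

View pics/top0.png

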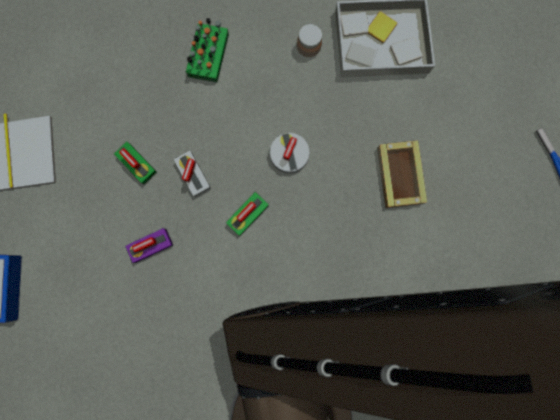

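View pics/side0.png

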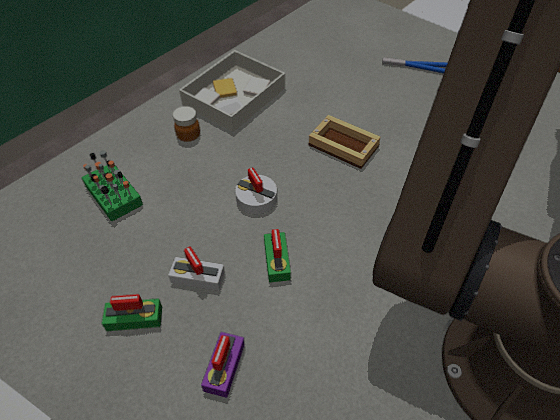

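The top view could offer five things as the clamp: aluminium oblong (191,173), round-footed (290,152), green (134,162), green (246,214) and purple (149,244). By the description it is the aluminium oblong at (191,173), and the jig is at (403,174). I'll check this in a crop and measure it.

```bash
cat > h.py <<'E'
import cv2,numpy as np
from cell import monitor, viewer, order, env
def ray(info,px,z):
    K=np.array(info["K"]);d=np.array(info["dist_coeffs"]);T=np.array(info["camera_from_world"])
    px=np.asarray(px,float).reshape(-1,1,2)
    u=cv2.undistortPoints(px,K,d)[:,0]
    D=np.c_[u,np.ones(len(u))]@T[:3,:3]; C=-T[:3,:3].T@T[:3,3]
    return C+D*((z-C[2])/D[:,2])[:,None]
def pix(info,P):
    T=np.array(info["camera_from_world"])
    return cv2.projectPoints(np.asarray(P,float).reshape(-1,1,3),cv2.Rodrigues(T[:3,:3])[0],T[:3,3],np.array(info["K"]),np.array(info["dist_coeffs"]))[0][:,0]
def red(im):
    h=cv2.cvtColor(im,cv2.COLOR_RGB2HSV)
    return (((h[...,0]<8)|(h[...,0]>172))&(h[...,1]>150)&(h[...,2]>70)).astype(np.uint8)
def blob(m,near):
    n,l,s,c=cv2.connectedComponentsWithStats(m)
    k=[i for i in range(1,n) if s[i,4]>25]
    i=min(k,key=lambda i:np.hypot(*(c[i]-near)))
    return (l==i).astype(np.uint8),c[i],s[i,4]
def rect(m):
    cs,_=cv2.findContours(m,cv2.RETR_EXTERNAL,cv2.CHAIN_APPROX_NONE)
    return cv2.minAreaRect(max(cs,key=cv2.contourArea))
E
python3 - <<'E'
from h import *
im=viewer.read_camera("top");I=viewer.camera_info("top");S=viewer.read_camera("side");J=viewer.camera_info("side")
h=cv2.cvtColor(im,cv2.COLOR_RGB2HSV)
a=cv2.resize(im[130:215,150:235],(400,400),interpolation=cv2.INTER_CUBIC)
b=cv2.resize(im[130:215,360:445],(400,400),interpolation=cv2.INTER_CUBIC)
cv2.imwrite("pics/crop.png",np.hstack([a,b])[:,:,::-1])
for nm,M,inf,ne in [("top",im,I,(189,168)),("side",S,J,(194,260))]:
    m,c,ar=blob(red(M),ne); r=rect(m); bp=cv2.boxPoints(r)
    print(nm,"wing",c,ar,ray(inf,c,58).round(1)); print(ray(inf,bp,65)[:,:2].round(1).tolist())
# jig rim: yellow
m=((h[...,0]>12)&(h[...,0]<32)&(h[...,1]>70)&(h[...,2]>110)).astype(np.uint8);m[:130]=0;m[220:]=0;m[:,:360]=0
m2=cv2.morphologyEx(m,cv2.MORPH_CLOSE,np.ones((5,5)))
cs,_=cv2.findContours(m2,cv2.RETR_EXTERNAL,cv2.CHAIN_APPROX_NONE);c=max(cs,key=cv2.contourArea)
W=ray(I,c[:,0],30)[:,:2].astype(np.float32);print("jig",cv2.minAreaRect(W))
cs,hi=cv2.findContours(m2,cv2.RETR_CCOMP,cv2.CHAIN_APPROX_NONE)
hol=[c for c,k in zip(cs,hi[0]) if k[3]>=0]
if hol:
    print("hole",cv2.minAreaRect(ray(I,max(hol,key=len)[:,0],30)[:,:2].astype(np.float32)))
# foot: everything of clamp distinct: bright low-sat
f=((h[...,1]<40)&(h[...,2]>135)).astype(np.uint8);f[:140]=0;f[205:]=0;f[:,:165]=0;f[:,220:]=0
f=f|blob(red(im),(189,168))[0]; f=cv2.morphologyEx(f,cv2.MORPH_CLOSE,np.ones((9,9)))
cs,_=cv2.findContours(f,cv2.RETR_EXTERNAL,cv2.CHAIN_APPROX_NONE);c=max(cs,key=cv2.contourArea)
print("foot",cv2.minAreaRect(ray(I,c[:,0],28)[:,:2].astype(np.float32)))
y=((h[...,0]>15)&(h[...,0]<35)&(h[...,1]>80)).astype(np.uint8);y[:,220:]=0;y[:,:165]=0;y[:140]=0;y[205:]=0
p=np.argwhere(y)[:,::-1];print("brass px",p.mean(0),len(p),ray(I,p.mean(0),32).round(1))
E
```

```text
top wing [189.85074627 170.73134328] 67 [[508.9 217.   58. ]]
[[488.7, 225.5], [529.9, 212.3], [527.6, 205.6], [486.3, 218.9]]
side wing [194.         261.10119048] 168 [[508.5 220.8  58. ]]
[[537.1, 218.9], [533.2, 203.8], [476.9, 224.6], [481.0, 239.0]]
jig ((517.6539306640625, -226.04165649414062), (133.3663330078125, 82.9507827758789), 7.275151252746582)
hole ((518.3768920898438, -226.0699005126953), (109.98353576660156, 59.82291030883789), 7.05626916885376)
foot ((511.1192932128906, 219.93795776367188), (88.60226440429688, 38.84889221191406), 29.815876007080078)
brass px [182.66666667 162.24242424] 33 [[531.6 237.6  32. ]]
```

View pics/crop.png

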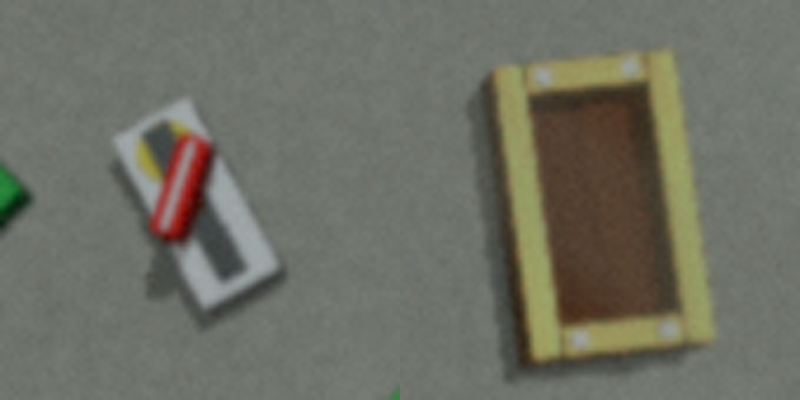

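The crop confirms the choice. On the left is the aluminium oblong foot with its brass disc at the upper left (crop 160,150) and the red wing with white line. On the right is the jig with an empty pocket.

All the sizes match: foot 88.6×38.8 mm, jig 133×83 mm.
- **Clamp:** about (510.5, 219.5), yaw 0.52, wing direction −0.31, so the joint is at about 0.83.
- **Jig:** (518, −226), yaw 0.126.
- **Grasp:** tool yaw +2.83, which leaves j6 room for the clockwise turn.

Now I'll move high over the clamp.

Emit:
move_arm(
  moves=[0.347, -0.2, 0, 0, 0.347, -0.2, 0, 0, 0.347, -0.2, 0, 0, 0.347, -0.2, 0, 0, 0.347, -0.2, 0, 0, 0.347, -0.2, 0, 0, 0.347, -0.2, 0, 0, 0.347, -0.2, 0, 0],
  claw=95,
)

```text
t: 1.2
eef_pos: [520.7, -225.7, 178.1]
tcp_rot: [3.141, -0.0, 0.334]
ft_force: [0.8, -0.1, -0.8]
opening: 0.998
grip_force: 0.0
```

Emit:
move_arm(
  moves=[0.114, -0.353, 0, 0, 0.114, -0.353, 0, 0, 0.114, -0.353, 0, 0, 0.114, -0.353, 0, 0, 0.114, -0.353, 0, 0, 0.114, -0.353, 0, 0, 0.114, -0.353, 0, 0, 0.114, -0.353, 0, 0],
  claw=60,
)

```text
t: 2.2
eef_pos: [509.8, 219.5, 178.0]
tcp_rot: [3.141, -0.0, 0.334]
ft_force: [0.4, -0.1, -0.8]
opening: 0.632
grip_force: 0.0
```

Emit:
move_arm(
  moves=[0, 0, 0, -0.114, 0, 0, 0, -0.114, 0, 0, 0, -0.114, 0, 0, 0, -0.114, 0, 0, 0, -0.114, 0, 0, 0, -0.114, 0, 0, 0, -0.114],
)

```text
t: 3.08
eef_pos: [509.9, 217.7, 177.9]
tcp_rot: [-3.141, 0.0, 1.593]
ft_force: [-0.1, 0.5, 0.1]
opening: 0.63
grip_force: 0.0
```

Emit:
move_arm(
  moves=[0, 0, 0, -0.114, 0, 0, 0, -0.114, 0, 0, 0, -0.114, 0, 0, 0, -0.114, 0, 0, 0, -0.114, 0, 0, 0, -0.114, 0, 0, 0, -0.114, 0, 0, 0, 0],
)

```text
t: 4.08
eef_pos: [510.0, 217.7, 177.9]
tcp_rot: [-3.141, -0.0, 2.84]
ft_force: [-0.4, -0.1, -0.3]
opening: 0.629
grip_force: 0.0
```

Next, a wrist-camera check of the wing and foot.

Run:
```python
from h import *
I=viewer.camera_info("wrist");im=viewer.read_camera("wrist");cv2.imwrite("pics/w1.png",im[:,:,::-1])
p=pix(I,[[510,219,65]])[0];print("expect",p)
m,c,a=blob(red(im),p);W=ray(I,rect_pts:=np.argwhere(m)[:,::-1],64)[:,:2].astype(np.float32)
print("wing z64",c,a,cv2.minAreaRect(W))
h=cv2.cvtColor(im,cv2.COLOR_RGB2HSV)
w=((h[...,1]<60)&(h[...,2]>150)&(cv2.dilate(cv2.morphologyEx(m,cv2.MORPH_CLOSE,np.ones((25,25))),np.ones((1,1)))>0))
q=np.argwhere(w)[:,::-1];Wl=ray(I,q,70)[:,:2]
print("line",len(q));
if len(q)>10: print(cv2.minAreaRect(Wl.astype(np.float32)),Wl.mean(0))
f=((h[...,1]<45)&(h[...,2]>135)).astype(np.uint8)|m
f=cv2.morphologyEx(f,cv2.MORPH_OPEN,np.ones((3,3)));f=cv2.morphologyEx(f,cv2.MORPH_CLOSE,np.ones((25,25)))
b,cc,_=blob(f,p);print("foot z28",cc,cv2.minAreaRect(ray(I,np.argwhere(b)[:,::-1],28)[:,:2].astype(np.float32)))
```

```text
expect [280.72173004 193.09853665]
wing z64 [286.25333333 192.54666667] 75 ((512.7085571289062, 220.91607666015625), (11.87977409362793, 44.14240264892578), 77.78343963623047)
line 3
foot z28 [280.20400462 131.53183787] ((474.7146301269531, 227.87657165527344), (702.0601806640625, 314.1466064453125), 72.73172760009766)
```

View pics/w1.png

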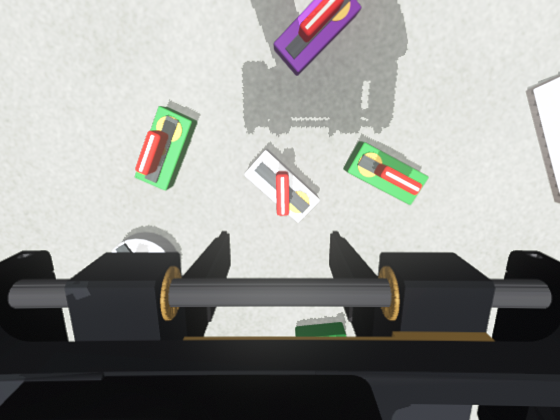

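The wrist view shows the aluminium clamp at (282,185), with its wing standing almost vertical at (283,193) between the fingers and the lookalikes well clear. The red mask was too strict, so I'll refine the wing's line.

Run:
```python
from h import *
I=viewer.camera_info("wrist");im=cv2.imread("pics/w1.png")[:,:,::-1].copy()
h=cv2.cvtColor(im,cv2.COLOR_RGB2HSV)
m=(((h[...,0]<12)|(h[...,0]>168))&(h[...,1]>90)).astype(np.uint8);m,c,a=blob(cv2.morphologyEx(m,cv2.MORPH_CLOSE,np.ones((7,7))),(283,193))
r=rect(m);print(c,a,r)
for z in(70,56):print(z,cv2.minAreaRect(ray(I,np.argwhere(m)[:,::-1],z)[:,:2].astype(np.float32)))
sub=(h[...,1]<90)&(h[...,2]>170)&(cv2.erode(m,np.ones((3,3)))>0)
q=np.argwhere(sub)[:,::-1];print("line",len(q),cv2.minAreaRect(ray(I,q,70)[:,:2].astype(np.float32)),monitor.state()["tcp_rot"])
# foot corners by edges: local threshold vs floor
f=((h[...,2]>232)&(h[...,1]<30)).astype(np.uint8);f[:135]=0;f[235:]=0;f[:,:230]=0;f[:,335:]=0
f=cv2.morphologyEx(f|m,cv2.MORPH_CLOSE,np.ones((15,15)));b,cc,a=blob(f,(282,185));print(cc,a,cv2.minAreaRect(ray(I,np.argwhere(b)[:,::-1],28)[:,:2].astype(np.float32)))
```

```text
[282.2424812  193.08270677] 532 ((282.0, 193.5), (43.0, 12.0), 90.0)
70 ((510.1834716796875, 220.39608764648438), (12.723344802856445, 46.97480010986328), 72.95307159423828)
56 ((513.3251953125, 219.51429748535156), (13.289968490600586, 49.06694030761719), 72.95353698730469)
line 143 ((512.2546997070312, 220.10569763183594), (4.000300884246826, 40.56617736816406), 74.31852722167969) [-3.14145456e+00 -4.76361191e-05  2.83680910e+00]
[279.97207279 189.14936477] 8737 ((511.1087951660156, 220.21163940429688), (129.40419006347656, 120.62094116210938), 72.5179214477539)
```

Emit:
move_arm(
  moves=[-0.005, 0.018, 0.2, 0, 0, 0, 0.2, 0, 0, 0, 0.2, 0, 0, 0, 0.15, 0, 0, 0, 0.1, 0, 0, 0, 0.075, 0, 0, 0, 0, 0, 0, 0, 0, 0],
)

```text
t: 5.12
eef_pos: [511.9, 220.2, 39.8]
tcp_rot: [3.141, 0.001, 2.84]
ft_force: [0.3, 0.6, 0.0]
opening: 0.631
grip_force: 0.0
```

Emit:
move_arm(
  moves=[0, 0, 0, 0, 0, 0, 0, 0, 0, 0, 0, 0, 0, 0, 0, 0, 0, 0, 0, 0],
  claw=0,
)

```text
t: 5.75
eef_pos: [511.6, 220.0, 39.2]
tcp_rot: [-3.142, 0.0, 2.841]
ft_force: [-0.0, -0.2, -0.6]
opening: 0.166
grip_force: 0.0
```

Emit:
move_arm(
  moves=[0, 0, 0, 0, 0, 0, 0, 0],
)

```text
t: 6.0
eef_pos: [511.6, 220.0, 39.2]
tcp_rot: [-3.142, 0.0, 2.841]
ft_force: [-0.6, 0.6, 0.9]
opening: 0.011
grip_force: 0.0
```

Emit:
move_arm(
  moves=[0, 0, -0.1, 0, 0, 0, -0.2, 0, 0, 0, -0.2, 0, 0, 0, -0.2, 0, 0, 0, -0.15, 0, 0, 0, 0, 0, 0, 0, 0, 0],
)

```text
t: 6.88
eef_pos: [511.2, 219.9, 166.4]
tcp_rot: [-3.141, -0.0, 2.841]
ft_force: [-0.0, 1.0, -0.6]
opening: 0.002
grip_force: 0.0
```

```bash
cat > foot.py <<'E'
from h import *
import sys
n=sys.argv[1];I=viewer.camera_info("wrist");im=viewer.read_camera("wrist");S=viewer.read_camera("side")
cv2.imwrite(f"pics/{n}.png",np.hstack([im[100:400,100:460],S[60:360,100:460]])[:,:,::-1]); cv2.imwrite(f"pics/{n}_full.png",im[:,:,::-1])
E
python3 foot.py w2
```

```text
(no output)
```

View pics/w2.png

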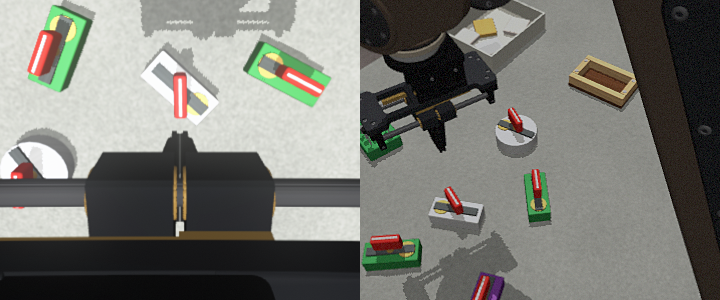

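The fingers shut on nothing and the clamp did not move. I'll check where the tip actually is in the views against the reported TCP.

Run:
```python
from h import *
s=monitor.state();e=s["eef_pos"];print(e,s["tcp_rot"],s["joints"])
for n in("side","top","wrist"):
    I=viewer.camera_info(n);print(n,"tcp px",pix(I,[e]).round(0),"clamp z0/z70",pix(I,[[511,220,0],[511,220,70]]).round(0).tolist())
I=viewer.camera_info("wrist");T=np.array(I["camera_from_world"]);print("wristcam pos",-T[:3,:3].T@T[:3,3],T[:3,:3].round(2).tolist())
print("tip in cam",(T@np.r_[e,1]).round(1))
t=viewer.read_camera("top");S=viewer.read_camera("side")
cv2.imwrite("pics/t3.png",np.hstack([cv2.resize(t[80:280,100:360],(400,308)),cv2.resize(S[120:320,80:340],(400,308))])[:,:,::-1])
```

```text
[511.1522652  219.9218771  165.95145588] [-3.14073859e+00 -1.17375434e-03  2.84071507e+00] [ 2.87632733e-01  4.07575564e-01  1.74236367e+00 -7.01971798e-05
  9.93103820e-01 -9.82248137e-01]
side tcp px [[183. 221.]] clamp z0/z70 [[198.0, 278.0], [192.0, 256.0]]
top tcp px [[178. 159.]] clamp z0/z70 [[193.0, 175.0], [187.0, 169.0]]
wrist tcp px [[279. 229.]] clamp z0/z70 [[280.0, 184.0], [280.0, 197.0]]
wristcam pos [440.95479471 242.22456616 372.45402466] [[0.3, 0.96, -0.0], [0.92, -0.29, 0.26], [0.25, -0.08, -0.97]]
tip in cam [ -0.   17.2 218.6   1. ]
```

View pics/t3.png

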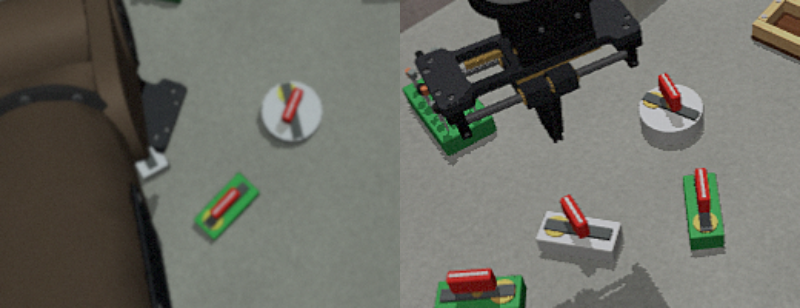

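In the side view the shut fingertips are near (183,211), where the reported TCP should project to (183,221). The tips look about 25–30 mm higher than reported. The clamp is untouched and its wing unchanged. I'll triangulate the tip from the side and wrist views.

Run:
```python
from h import *
print(env.grip_depth,[a for a in dir(env) if a[0]!='_'])
s=monitor.state();e=s["eef_pos"]
S=viewer.read_camera("side");J=viewer.camera_info("side");W=viewer.read_camera("wrist");I=viewer.camera_info("wrist")
g=S.max(2)[195:225,165:205];d=(g<60);print("side tip lowest dark rows:")
ys,xs=np.where(d);yb=ys.max();print(yb+195,xs[ys==yb]+165)
for r in range(203,218):print(r,(np.where(S.max(2)[r,165:205]<60)[0]+165).tolist())
gw=W.max(2);
for r in range(224,246,2):
    x=np.where(gw[r,255:305]<90)[0]+255;print(r,x.min() if len(x) else None,x.max() if len(x) else None)
```

```text
18.8 ['IKError', 'grip_depth']
side tip lowest dark rows:
212 [180 181]
203 [174, 175, 176, 177, 178, 179, 180, 181, 182, 183, 184, 185]
204 [176, 177, 178, 179, 180, 181, 182, 183, 184, 185]
205 [176, 177, 178, 179, 180, 181, 182, 183, 184, 185]
206 [176, 177, 178, 179, 180, 181, 182, 183, 184]
207 [177, 178, 179, 180, 181, 182, 183, 184]
208 [177, 178, 179, 180, 181, 182, 183, 184, 185]
209 [178, 179, 180, 181, 182, 183, 184, 185]
210 [179, 180, 181, 184, 185]
211 [180, 181]
212 [180, 181]
213 []
214 []
215 []
216 []
217 []
224 None None
226 None None
228 None None
230 None None
232 272 286
234 272 286
236 272 287
238 269 290
240 267 291
242 267 292
244 266 293
```

Run:
```python
from h import *
s=monitor.state();e=s["eef_pos"];ps=s["tcp_rot"][2];tx=np.array([np.cos(ps),np.sin(ps),0])
J=viewer.camera_info("side");I=viewer.camera_info("wrist")
for h in(0,20,25,30,35):print(h,"side",pix(J,[e+[0,0,h]]).round(1),"wrist +x edge",pix(I,[e+tx*10+[0,0,h]]).round(1))
```

```text
0 side [[183.  221.3]] wrist +x edge [[279.4 215.4]]
20 side [[180.9 213.2]] wrist +x edge [[279.3 224.5]]
25 side [[180.3 211.1]] wrist +x edge [[279.3 227.1]]
30 side [[179.8 209. ]] wrist +x edge [[279.3 229.8]]
35 side [[179.2 206.9]] wrist +x edge [[279.3 232.6]]
```

Both views put the real finger tips about 26 mm (±4) short of the reported TCP, which explains the empty grasp. I'll go to a reported z of 15 instead of 39, so the tips are near 41, while watching the force.

Emit:
move_arm(
  moves=[0, 0, 0, 0, 0, 0, 0, 0, 0, 0, 0, 0, 0, 0, 0.2, 0, 0, 0, 0.2, 0, 0, 0, 0.2, 0, 0, 0, 0.2, 0, 0, 0, 0.1, 0, 0, 0, 0, 0],
  claw=60,
)

```text
t: 8.3
eef_pos: [511.3, 220.0, 31.3]
tcp_rot: [-3.141, -0.001, 2.841]
ft_force: [-0.3, -0.5, -0.1]
opening: 0.628
grip_force: 0.0
```

Emit:
move_arm(
  moves=[0, 0, 0.05, 0, 0, 0, 0.03, 0, 0, 0, 0.025, 0, 0, 0, 0, 0],
)

```text
t: 8.8
eef_pos: [511.5, 220.0, 15.9]
tcp_rot: [-3.141, -0.0, 2.841]
ft_force: [-0.7, 0.6, -0.3]
opening: 0.629
grip_force: 0.0
```

Run:
```python
from h import *
s=monitor.state();print(s["eef_pos"],s["ft_force"])
S=viewer.read_camera("side")
cv2.imwrite("pics/s4.png",cv2.resize(S[190:310,110:270],(640,480),interpolation=cv2.INTER_CUBIC)[:,:,::-1])
```

```text
[511.52852278 220.02954967  15.91652416] [-0.74879043  0.56072953 -0.34676784]
```

View pics/s4.png

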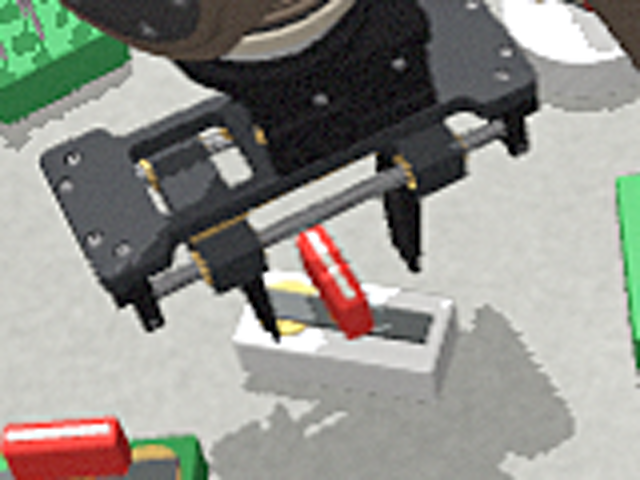

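The close side view shows the fingers straddling the red wing. Their tips are at crop (277,340) and (415,268); the midpoint matches the wing axis at about 40 mm height. Closing.

Emit:
move_arm(
  moves=[0, 0, 0, 0, 0, 0, 0, 0, 0, 0, 0, 0, 0, 0, 0, 0, 0, 0, 0, 0, 0, 0, 0, 0],
  claw=0,
)

```text
t: 9.6
eef_pos: [511.6, 220.1, 16.0]
tcp_rot: [-3.142, 0.0, 2.841]
ft_force: [0.8, 1.1, -0.4]
opening: 0.145
grip_force: 29.9
```

Emit:
move_arm(
  moves=[0, 0, -0.03, 0, 0, 0, -0.05, 0, 0, 0, 0, 0],
)

```text
t: 9.98
eef_pos: [511.9, 220.1, 28.7]
tcp_rot: [3.141, 0.001, 2.841]
ft_force: [1.2, 0.0, -4.2]
opening: 0.147
grip_force: 29.9
```

Gripped: 13.8 mm opening, 30 N, and about 4 N of weight. Lift high, carry over the jig and turn to line up.

Emit:
move_arm(
  moves=[0, 0, -0.15, 0, 0, 0, -0.2, 0, 0, 0, -0.2, 0, 0, 0, -0.18, 0, 0, 0, 0, 0],
)

```text
t: 10.6
eef_pos: [512.3, 220.3, 138.9]
tcp_rot: [3.14, 0.003, 2.841]
ft_force: [-0.8, 0.5, -4.9]
opening: 0.146
grip_force: 29.9
```

Emit:
move_arm(
  moves=[-0.046, -0.141, 0, 0, -0.092, -0.283, 0, 0, -0.092, -0.283, 0, 0, -0.092, -0.283, 0, 0, -0.092, -0.283, 0, 0, -0.092, -0.283, 0, 0, -0.092, -0.283, 0, 0, -0.092, -0.283, 0, 0, -0.092, -0.283, 0, 0, -0.092, -0.283, 0, 0],
)

```text
t: 11.85
eef_pos: [516.6, -205.1, 135.9]
tcp_rot: [3.141, -0.002, 2.841]
ft_force: [1.1, 0.2, -4.6]
opening: 0.148
grip_force: 29.9
```

Emit:
move_arm(
  moves=[-0.046, -0.141, 0, 0, 0, 0, 0, 0.0625, 0, 0, 0, 0.0625, 0, 0, 0, 0.0625, 0, 0, 0, 0.0625, 0, 0, 0, 0, 0, 0, 0, 0],
)

```text
t: 12.72
eef_pos: [517.5, -225.7, 137.0]
tcp_rot: [-3.141, -0.001, 2.451]
ft_force: [0.2, -0.2, -3.7]
opening: 0.144
grip_force: 30.0
```

Run:
```python
from h import *
s=monitor.state();print(s["eef_pos"],s["tcp_rot"],s["ft_force"],s["joints"][5])
out=[]
for n in("top","side","wrist"):
    im=viewer.read_camera(n);I=viewer.camera_info(n);cv2.imwrite(f"pics/j_{n}.png",im[:,:,::-1])
    c=pix(I,[[518,-226,60]])[0].astype(int);x=int(np.clip(c[0]-100,0,360));y=int(np.clip(c[1]-90,0,240));print(n,x,y)
    out.append(cv2.resize(im[y:y+180,x:x+200],(266,240),interpolation=cv2.INTER_CUBIC))
cv2.imwrite("pics/j.png",np.hstack(out)[:,:,::-1])
```

```text
[ 517.4947654 -225.7174587  137.0277041] [-3.14143434e+00 -7.58744134e-04  2.45058015e+00] [ 0.20247697 -0.22366053 -3.67967755] -1.4080282832661863
top 306 80
side 245 35
wrist 179 111
```

View pics/j.png

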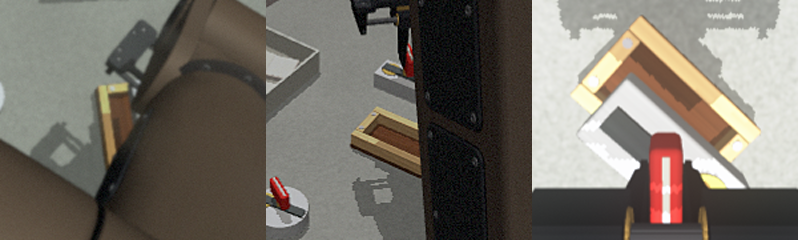

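The wrist view shows the carried foot (its corner at about (243,169) and its long edge running to (339,250)) over the jig's yellow rim. Now I'll compare the edge directions and positions numerically.

```bash
cat > align.py <<'E'
from h import *
def line(I,pts,z):
    W=ray(I,pts,z)[:,:2]
    for _ in range(4):
        vx,vy,x0,y0=cv2.fitLine(W.astype(np.float32),cv2.DIST_HUBER,0,.01,.01).ravel()
        d=(W-[x0,y0])@[-vy,vx];k=abs(d)<max(1.0,2*np.median(abs(d)));W=W[k]
    return np.degrees(np.arctan(vy/vx)),(x0,y0),len(W),abs(d).mean()
E
python3 - <<'E'
from align import *
I=viewer.camera_info("wrist");im=viewer.read_camera("wrist");s=monitor.state()
h=cv2.cvtColor(im,cv2.COLOR_RGB2HSV)
for p in [(240,190),(220,210),(320,245),(300,225),(275,170),(230,160),(330,170)]: print(p,im[p[1],p[0]],h[p[1],p[0]])
yel=((h[...,0]>12)&(h[...,0]<32)&(h[...,1]>60)&(h[...,2]>120)).astype(np.uint8)
def tops(m,cols):
    o=[]
    for x in cols:
        r=np.where(m[100:300,x])[0]
        if len(r):o.append((x,r[0]+100))
    return np.array(o,float)
foot=((h[...,1]<30)&(h[...,2]>150)).astype(np.uint8)
# foot far long edge: brown->grey transition going down
e=[]
for x in range(255,335):
    y0=int(169+(x-243)*.84);seg=h[y0-14:y0+15,x,1].astype(float)
    g=np.diff(cv2.GaussianBlur(seg[:,None],(1,5),0)[:,0]);e.append((x,y0-14+np.argmin(g)+.5))
zf=s["eef_pos"][2]-16+28
print("foot long",line(I,np.array(e),zf))
print("jig outer far",line(I,tops(yel,range(268,345)),30))
print("jig outer left",line(I,tops(yel,range(215,255)),30))
E
```

```text
(240, 190) [237 236 235] [ 15   2 237]
(220, 210) [236 236 235] [ 30   1 236]
(320, 245) [218 211 182] [ 24  42 218]
(300, 225) [234 234 233] [ 30   1 234]
(275, 170) [108  78  61] [ 11 111 108]
(230, 160) [253 252 213] [ 29  40 253]
(330, 170) [224 225 217] [ 34   9 225]
foot long (np.float32(7.1530533), (np.float32(504.27438), np.float32(-203.77287)), 73, np.float64(0.17996063868759224))
jig outer far (np.float32(7.2490263), (np.float32(511.51315), np.float32(-184.87247)), 77, np.float64(0.1990889196326061))
jig outer left (np.float32(-83.137215), (np.float32(452.7479), np.float32(-232.24573)), 40, np.float64(0.1972397353421964))
```

Run:
```python
from align import *
I=viewer.camera_info("wrist");im=cv2.imread("pics/j_wrist.png")[:,:,::-1].copy();s=monitor.state()
h=cv2.cvtColor(im,cv2.COLOR_RGB2HSV).astype(float);zf=149
# short left edge from (213,211) to (243,169); scan along rows for max gradient of saturation/brightness
e=[]
for y in range(174,208):
    x0=int(243-(y-169)*30/42.);seg=cv2.GaussianBlur(h[y:y+1,x0-12:x0+13,1],(5,1),0)[0];e.append((x0-12+np.argmax(abs(np.diff(seg)))+.5,y))
print(np.round(e[::5],1).tolist());r=line(I,np.array(e),zf);print(r)
# near long edge: below left corner
u=np.array([.9921,.1253]);n=np.array([-.1253,.9921])
print("foot u centre",np.dot(r[1],u)+45,"jig u",np.dot((518,-226),u),"tcp u",np.dot(s["eef_pos"][:2],u))
cv2.imwrite("pics/chk.png",cv2.resize(im[150:260,200:350],(750,550),interpolation=cv2.INTER_CUBIC)[:,:,::-1])
```

```text
[[243.5, 174.0], [239.5, 179.0], [234.5, 184.0], [231.5, 189.0], [226.5, 194.0], [222.5, 199.0], [217.5, 204.0]]
(np.float32(-80.95288), (np.float32(473.0915), np.float32(-232.38737)), 34, np.float64(0.17926133158404586))
foot u centre 485.23593084259034 jig u 485.59 tcp u 485.1961250924408
```

View pics/chk.png

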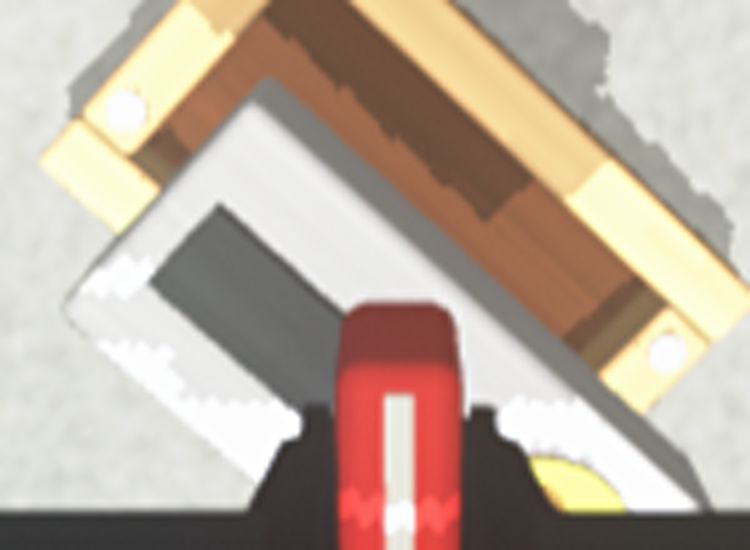

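The crop shows that the long silhouette is the foot's lower edge: a dark side wall is visible below the pale top. Recomputed at that height, the foot centre lies within about 1 mm of the jig centre in both axes, and the yaw agrees to 0.1°. Descending.

Emit:
move_arm(
  moves=[0, 0, 0.15, 0, 0, 0, 0.2, 0, 0, 0, 0.15, 0, 0, 0, 0.08, 0, 0, 0, 0.05, 0, 0, 0, 0.05, 0, 0, 0, 0.03, 0, 0, 0, 0.015, 0, 0, 0, 0, 0],
)

```text
t: 14.05
eef_pos: [517.7, -226.2, 28.9]
tcp_rot: [-3.142, 0.0, 2.448]
ft_force: [1.0, -0.3, -3.4]
opening: 0.145
grip_force: 30.0
```

Emit:
move_arm(
  moves=[0, 0, 0.013, 0, 0, 0, 0.01, 0, 0, 0, 0.007, 0, 0, 0, 0, 0],
)

```text
t: 14.55
eef_pos: [517.6, -226.1, 24.2]
tcp_rot: [-3.142, -0.0, 2.448]
ft_force: [0.2, 0.1, -4.9]
opening: 0.143
grip_force: 30.0
```

Emit:
move_arm(
  moves=[0, 0, 0.007, 0, 0, 0, 0.006, 0, 0, 0, 0, 0],
)

```text
t: 14.92
eef_pos: [517.8, -226.2, 23.9]
tcp_rot: [3.142, 0.001, 2.448]
ft_force: [-5.3, 1.6, 15.1]
opening: 0.142
grip_force: 30.0
```

Contact on the pocket floor at the expected height. Ease off a millimetre and turn clockwise.

Emit:
move_arm(
  moves=[0, 0, -0.008, 0, 0, 0, 0, 0, 0, 0, 0, 0.05, 0, 0, 0, 0.05, 0, 0, 0, 0.05, 0, 0, 0, 0.05, 0, 0, 0, 0, 0, 0, 0, 0],
)

```text
t: 15.92
eef_pos: [518.0, -226.2, 24.0]
tcp_rot: [3.141, 0.001, 2.134]
ft_force: [-0.2, 1.6, 5.9]
opening: 0.146
grip_force: 30.0
```

Run:
```python
from h import *
s=monitor.state();print(s["eef_pos"],s["tcp_rot"],s["ft_force"],s["moment"])
```

```text
[ 517.96974839 -226.15927253   23.9837822 ] [3.14106181e+00 6.40220541e-04 2.13361352e+00] [-0.2041481   1.57085759  5.88048667] [ 0.33447357  0.10582234 -0.0725096 ]
```

Emit:
move_arm(
  moves=[0, 0, 0, 0.05, 0, 0, 0, 0.05, 0, 0, 0, 0.05, 0, 0, 0, 0.05, 0, 0, 0, 0.05, 0, 0, 0, 0.05, 0, 0, 0, 0],
)

```text
t: 16.8
eef_pos: [518.3, -226.5, 24.0]
tcp_rot: [3.14, 0.001, 1.663]
ft_force: [0.4, -0.6, 5.0]
opening: 0.148
grip_force: 30.0
```

Run:
```python
from h import *
s=monitor.state();print(s["eef_pos"],s["tcp_rot"],s["ft_force"],s["moment"])
im=viewer.read_camera("wrist");cv2.imwrite("pics/k.png",im[90:390,80:480,::-1])
```

```text
[ 518.28783401 -226.49903722   23.99507356] [3.14015181e+00 1.02260508e-03 1.66296570e+00] [ 0.36111622 -0.62684862  5.000646  ] [-0.06064524 -0.21811366 -0.12219571]
```

View pics/k.png

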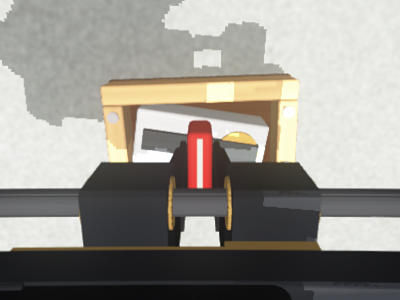

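The tenth picture shows the foot down in the pocket and braced about 10.5° clockwise of the jig, with 0.12 N·m at the wrist. That puts the wing at about 1.41 rad, so it needs about 0.13 rad more.

Emit:
move_arm(
  moves=[0, 0, 0, 0.03, 0, 0, 0, 0.03, 0, 0, 0, 0.025, 0, 0, 0, 0, 0, 0, 0, 0],
)

```text
t: 17.48
eef_pos: [518.4, -226.5, 24.0]
tcp_rot: [3.14, 0.001, 1.531]
ft_force: [1.6, -0.1, 5.4]
opening: 0.145
grip_force: 30.0
```

Run:
```python
from align import *
s=monitor.state();print(s["eef_pos"],s["tcp_rot"],s["ft_force"],s["moment"])
I=viewer.camera_info("wrist");im=viewer.read_camera("wrist");h=cv2.cvtColor(im,cv2.COLOR_RGB2HSV).astype(float)
# foot far edge: top row where low-sat bright begins, below the yellow rim
e=[]
for x in list(range(225,262))+list(range(295,340)):
    c=h[180:245,x];k=np.where((c[:,1]<40)&(c[:,2]>150))[0]
    if len(k):e.append((x,180+k[0]))
for z in(36,):print("foot edge",line(I,np.array(e,float),z),e[::12])
```

```text
[ 518.36258752 -226.46923491   23.9687442 ] [3.13993559e+00 8.18359008e-04 1.53102174e+00] [ 1.57799933 -0.13351229  5.39083088] [ 0.02784086 -0.25940949 -0.04592682]
foot edge (np.float32(-3.0101266), (np.float32(515.87885), np.float32(-206.39908)), 68, np.float64(0.07227242721684435)) [(225, np.int64(206)), (237, np.int64(206)), (249, np.int64(206)), (261, np.int64(206)), (306, np.int64(183)), (318, np.int64(207)), (330, np.int64(207))]
```

Foot yaw is −3.0° and wing direction −1.61, so the wing joint is about 1.56 rad, square across. Release and rise.

Emit:
move_arm(
  moves=[0, 0, 0, 0, 0, 0, 0, 0, 0, 0, 0, 0, 0, 0, 0, 0, 0, 0, 0, 0, 0, 0, 0, 0],
  claw=60,
)

```text
t: 18.27
eef_pos: [517.6, -226.1, 23.5]
tcp_rot: [3.142, 0.0, 1.529]
ft_force: [-0.4, -1.0, -0.5]
opening: 0.626
grip_force: 0.0
```

Emit:
move_arm(
  moves=[0, 0, -0.1, 0, 0, 0, -0.2, 0, 0, 0, -0.25, 0, 0, 0, -0.25, 0, 0, 0, -0.2, 0, 0, 0, 0, 0, 0, 0, 0, 0],
)

```text
t: 19.15
eef_pos: [517.3, -225.9, 173.4]
tcp_rot: [-3.141, -0.0, 1.529]
ft_force: [0.4, 0.3, -0.3]
opening: 0.629
grip_force: 0.0
```

Run:
```python
from align import *
s=monitor.state();print(s["eef_pos"],s["ft_force"],s["opening"])
I=viewer.camera_info("wrist");im=viewer.read_camera("wrist");h=cv2.cvtColor(im,cv2.COLOR_RGB2HSV)
m=(((h[...,0]<12)|(h[...,0]>168))&(h[...,1]>150)&(h[...,2]>120)).astype(np.uint8)
m,c,a=blob(cv2.morphologyEx(m,cv2.MORPH_CLOSE,np.ones((7,7))),pix(I,[[518,-226,78]])[0])
print("wing",c,a,cv2.minAreaRect(ray(I,np.argwhere(m)[:,::-1],78)[:,:2].astype(np.float32)))
f=((h[...,1]<30)&(h[...,2]>150)).astype(np.uint8)
# jig pocket only
pk=np.zeros(f.shape,np.uint8);a7=.126;u=np.array([np.cos(a7),np.sin(a7),0]);n=np.array([-u[1],u[0],0]);C=np.array([518,-226,30])
P=pix(I,[C+sx*52*u+sy*27*n for sx,sy in((1,1),(1,-1),(-1,-1),(-1,1))]).astype(np.int32);cv2.fillPoly(pk,[P],1)
f=cv2.morphologyEx((f&pk)|(m&pk),cv2.MORPH_CLOSE,np.ones((17,17)));f=cv2.morphologyEx(f,cv2.MORPH_OPEN,np.ones((7,7)))
b,cc,_=blob(f,pix(I,[[518,-226,36]])[0]);print("foot",cv2.minAreaRect(ray(I,np.argwhere(b)[:,::-1],36)[:,:2].astype(np.float32)))
```

```text
[ 517.29300375 -225.93912096  173.43527949] [ 0.40885004  0.25930785 -0.26719852] 0.6287532742968918
wing [280.41188119 196.41980198] 505 ((517.7195434570312, -225.7587127685547), (43.269813537597656, 12.209922790527344), 87.93399810791016)
foot ((517.8009033203125, -228.79043579101562), (43.951175689697266, 89.56269836425781), 87.6044921875)
```

```bash
python3 -c "
from cell import order;print(order.job_done())"
```

```text
the job is handed in; nothing more can be done
None
```

I handed the job in with the oblong clamp seated in the jig, about 1–3 mm off the pocket's centre, its wing at about 1.56 rad by camera, the gripper clear, and the round-footed clamp never touched; no verdict came back.

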